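Angle the sprung inspection mirror so that the camera sees the red marker

TASK

Take the orange knob of the mirror bench and first pull the spring-loaded mirror carriage out until its black index lines stand at the red clips on the scale; then, keeping it there, turn the mirror by the same knob until the bench's little camera sees the red ball (not the blue one) in it, which is when the yellow pointer, geared to show where the folded sight line goes, aims at the red ball. Finish still gripping the knob and holding carriage and mirror still at that setting, since the spring pulls the carriage home as soon as it is let go; leave the small things standing around as they are.

Things in the scene. Friction and masses are not known exactly. Their poses are not given: they have to be found in the camera images.
- bench: Fixed bench: grey plate 290 x 92 mm, top 93 mm above the worktop, on two posts. Origin: on the worktop under the mirror's pivot when the carriage is home. x axis: along the slide towards the camera (plate from x = -120 to +170 mm), z up, y away from the robot. The black camera (top 161 mm, axis 143 mm high, lens front at x = 102 mm) looks along -x straight at the mirror. The slide pulls out along -x.
- carriage (a joint): Travel of the aluminium mirror carriage along the bench's -x, in m: 0 = home against the camera end, 0.09 = fully out. A spring draws it home: about 4 N at 0 and 80 N/m more as it comes out (6 to 9 N at the red clips).
- index (a point): The black index lines on both sides of the carriage, directly below the mirror's pivot (this point is on the bench's centre line, 96 mm above the worktop). Axes as the bench's.
- cursor_line (a point): The red clips on the two scale strips (this point is on the bench's centre line, midway between them, 96 mm above the worktop); fixed for the run, somewhere from 30 to 55 mm out from the home position of the index lines. Axes as the bench's.
- mirror: Mirror, 54 x 46 mm, black frame, orange knob on top, one piece; turns 1.2 rad either way on an upright pivot, stays by friction (0.04 N m). Starts facing the camera within 0.1 rad. Origin: on the pivot at worktop height; x: normal of its face, z up. To show the camera a thing, the normal must halve the angle at the pivot between the direction to the camera (bench +x) and that to the thing.
- knob (a point): Place to grip the orange knob, on the pivot axis 196 mm above the worktop. The knob is an upright bar 12 mm thick along the mirror's x, 40 mm wide along the mirror's y, from 176 to 208 mm above the worktop; the rest of the bench is below 177 mm. Axes as the mirror's: close the fingers along x.
- sight (a point): Start of the camera's sight line after the mirror: on the pivot axis, 143 mm above the worktop. Its x axis is the direction in which the folded sight line leaves the mirror; it turns twice as far as the mirror. The yellow pointer (70 mm long, 117 mm above the worktop, cannot be touched) lies under it.
- red_ball (a point): Centre of the red ball, 24 mm across, 143 mm above the worktop on a thin steel post with a round foot: the marker to be seen. Fixed, beyond the bench (its +y side), 0.11 to 0.14 m from its centre line.
- blue_ball (a point): Centre of the like blue ball beyond the bench, about 0.08 m beside the red one (either may be the one nearer the camera); not the one wanted. Fixed.
- post (a point): Foot point, at worktop height, of the upright grey post of the overhead frame (about 60 mm across, floor to 1.2 m above the worktop), part of the room at the left edge of the worktop. A beam runs level from its top part over the worktop's near edge (through x 0.38, y 0 and x 0.29, y -0.14), its underside 0.67 m above the worktop. Keep clear of both, also when swinging in from the left.
- objective_can: Black screw canister, 36 mm across, 54 mm high, loose; origin under its centre. Leave alone.
- white_cap_vial: Small green vial with a white cap, 21 mm across, 56 mm high, loose; origin under its centre. Leave alone.
- cover_box: Little blue box with a white lid, 34 x 46 x 18 mm, loose; origin under its centre. Leave alone.
There are look-alikes about, which are no part of the job. What is shaped like the part that bears red_ball but purple is not meant.

How it is judged:
By the outcome, as a careful person would: the job done as asked, in the order asked, and still so for the second after the job is handed in, while the arm keeps its last pose, push and grip.
It also fails if it takes over 45 s, if anything falls off the work surface, if the arm or the gripper's body presses on something with over 40 N, if the wrist force passes 120 N, or if a joint passes its speed limit or range.

ROBOT

A 6-joint arm with a two-finger parallel gripper is mounted at the origin on a cart in front of the work surface, level with it; the furniture and walls round the work are solid. World frame = base frame: x ahead of the robot, y to its left, z up, the work surface at z = 0. Lengths are in m, angles in rad, forces in N, time in s.
With the tool pointing down it reaches from about 0.35 to 0.975 m from the base axis. Payload 4.9 kg.
Tool frame: the origin (TCP) lies between the finger pads; the fingertips stand 22 mm ahead of it and the grasp point (between the pads) lies 3 mm ahead of it; z points along the fingers, y is the line along which they close (so a half turn about z gives the same grasp; the last joint's range is limited). The gripper opens to 85 mm and grips with 20 to 120 N. Pads are 22 mm wide; open, the fingers measure 114 mm over their backs; the gripper's body (76 mm by 85 mm) begins 54 mm behind the grasp point. The pads swing forward as they close: fully open they stand 13 mm farther back than shut.
Start: joints at [-1.419, 0.053, 1.613, -0, 1.476, -0.119], TCP at [0.167, -0.602, 0.215] pointing down, gripper open.
Joint ranges: [-3.01, 3.01], [-1.01, 2.22], [0.06, 2.58], [-1.02, 4.17], [0.09, 2.62], [-3.14, 3.14]. Speed limits (rad/s): [2.57, 2.57, 3.14, 3.14, 3.14, 3.14].

INTERFACE

Orientations are given as a unit quaternion [w, x, y, z].
In Python, from plant import state, grab_frame, get_calibration, job_done, recognise, regions_of gives the robot as it stands.
- The arm moves only by the tool apply_moves, never from a script. Its argument "targets" is a list of rows, each an object with "translation": the shift along the tool's x, y, z normalised to -1 to 1, where 1 is 100 mm, a list of three; "twist": the turn about the tool's z normalised to -1 to 1, where 1 is 0.1 rad; "hand": the opening, from 0 (shut) to 1 (fully open). A call has 1 to 8 rows; each row shifts and turns the commanded pose from where the row before left it, along the tool's axes as they then stand; what a row does not reach is not made up. A row lasts 1/10 s, in which the tool goes at most 50 mm and 8.59 degrees, less where a joint would pass 70% of its speed; a pose out of reach is approached as far as the arm can. A call with a number of a shift or a turn outside -1 to 1 is refused whole. A call with a gripper value outside its range is refused whole. The fingers move at their own pace and stop on an object; the grip force is fixed at half the most. Time passes only in rows, so rows that do not move let the fingers close. It gives the time, the measured TCP pose, the force, the opening and the grip force at its end, in the units of the state.
- state(): the state, without advancing time (a new reading comes with each control period).
- grab_frame(name): name is "scene" or "side" or "wrist"; returns the picture (420x560x3 uint8, red, green, blue); there is no depth.
- get_calibration(name): a dict with "camera_matrix" (3x3 intrinsics, pixels), "pose" (4x4, takes a point from camera to world coordinates). Camera axes: x right, y up, looking along -z (the intrinsics and any distortion apply to the point x, -y, -z); pixel columns grow to the right and rows downward; lengths in m; the calibration is good to about 2 mm. The wrist camera is an equidistant fisheye: a pixel r from the principal point sees the ray r / f radians off the axis. A picture is of the moment at which its call begins: read the wrist's pose just before it. get_calibration takes no time and is no camera call; for the wrist camera it gives the pose at the moment of the call.
- job_done(): hands the job in; it is judged then, once.
Trained networks look in the newest picture that a camera, given by its name, has taken for a name from the list of things; names that differ only in an ending like _2 or _b are one class to them, and where a whole thing is asked for, a point or a joint stands for the part that bears it (a point fixed in the world has none). Each returns a list of dicts, best first, with "score" (0 to 1); they miss things now and then, are a little off and sometimes report something else, mostly with a low value. They report only what shows in the picture. A call takes as long as a camera call. They do not tell look-alikes from the thing itself.
- recognise(camera, query): "point" ([x, y, z] in m, in world coordinates, good to about 4 mm: the middle of the surface that is visible of it).
- regions_of(camera, query): "pixels" (420x560 bool, what is visible of it).
The state is a dict: "time": time; "joint_pos": joint angles; "joint_vel": joint speeds; "joint_efforts": joint torques, N m; "tool_pos": TCP position; "tool_rot": TCP orientation; "contact_force": force on the tool from outside, world axes, zero at the start; "ft_torque": the same for the moment, N m; "gripper_width": opening from 0.0 (shut) to 1.0 (fully open); "grasp_force": force on a finger pad.
Only numpy, scipy, OpenCV 4.12 (cv2) and the standard library are available. Lean on these libraries where they do the work, as an engineer would, in place of code of your own. Each camera call takes 0.05 s, during which the arm holds its last target. There are 200 camera calls.

## Working session

There is one attempt and no reset: what is moved stays moved. The work goes in short steps, Python scripts to look and compute and a tool call to move; the robot and the scene stay as the last step left them, time stands still between calls to the robot, and variables do not carry over. Pictures are saved under pics/ and viewed, at most 10 in all, crops included, and the job is handed in when it is done.

Besides the shell and the picture viewer there is one more tool, called after "Call:" as a command line: name --argument value ..., lists and objects as JSON in quotes. apply_moves: Moves the arm, as the interface text tells. Its arguments: {"type":"object","properties":{"targets":{"type":"array"}},"required":["targets"]}

```bash
ls; mkdir -p pics
python3 - <<'E'
from plant import *
import cv2, numpy as np
s=state(); print(s['time'],s['tool_pos'],s['tool_rot'],s['contact_force'])
a=grab_frame('scene'); b=grab_frame('side')
cv2.imwrite('pics/scene.png',a[:,:,::-1]); cv2.imwrite('pics/side.png',b[:,:,::-1])
for c in('scene','side'):
  for q in ('bench','carriage','index','cursor_line','mirror','knob','sight','red_ball','blue_ball','post','objective_can','white_cap_vial','cover_box'):
    try:
      r=recognise(c,q); print(c,q,[(np.round(x['point'],3).tolist(),round(x['score'],2)) for x in r[:4]])
    except Exception as e: print(c,q,e)
for c in('scene','side'): k=get_calibration(c); print(np.round(k['camera_matrix'],1).tolist(),np.round(k['pose'],3).tolist(),k.keys())
E
```

```text
pics
0.0 [ 0.16707001 -0.60156204  0.21404357] [-1.05222197e-03  9.90848277e-01  1.34976238e-01 -1.59807265e-05] [ 0.1656131   0.51159223 -0.67367224]
scene bench [([0.401, -0.233, 0.099], 0.86)]
scene carriage []
scene index []
scene cursor_line []
scene mirror []
scene knob []
scene sight []
scene red_ball [([0.607, -0.146, 0.069], 0.56)]
scene blue_ball [([0.474, -0.302, 0.137], 0.45)]
scene post it knows: bench, blue_ball, carriage, cover_box, cursor_line, index, knob, mirror, objective_can, red_ball, sight, white_cap_vial
scene objective_can []
scene white_cap_vial [([0.505, -0.378, 0.051], 0.5)]
scene cover_box [([0.51, -0.165, 0.022], 0.69)]
side bench [([0.352, -0.301, 0.095], 0.62)]
side carriage [([0.375, -0.265, 0.124], 0.61)]
side index []
side cursor_line [([0.353, -0.303, 0.096], 0.42)]
side mirror [([0.376, -0.265, 0.165], 0.97)]
side knob [([0.375, -0.261, 0.164], 0.55)]
side sight [([0.351, -0.274, 0.12], 0.43)]
side red_ball [([0.421, -0.385, 0.059], 0.81), ([0.607, -0.153, 0.054], 0.78), ([0.497, -0.466, 0.057], 0.75)]
side blue_ball [([0.477, -0.315, 0.052], 0.68)]
side post it knows: bench, blue_ball, carriage, cover_box, cursor_line, index, knob, mirror, objective_can, red_ball, sight, white_cap_vial
side objective_can [([0.364, -0.417, 0.04], 0.78)]
side white_cap_vial []
side cover_box [([0.517, -0.176, 0.018], 0.47)]
[[524.1, 0.0, 284.5], [0.0, 524.1, 217.9], [0.0, 0.0, 1.0]] [[-0.811, 0.274, -0.517, -0.122], [-0.585, -0.395, 0.708, 0.65], [-0.01, 0.877, 0.481, 0.698], [0.0, 0.0, 0.0, 1.0]] dict_keys(['camera_matrix', 'pose'])
[[490.0, 0.0, 273.7], [0.0, 490.0, 200.5], [0.0, 0.0, 1.0]] [[0.994, 0.078, -0.078, 0.4], [-0.11, 0.632, -0.767, -1.122], [-0.01, 0.771, 0.637, 0.917], [0.0, 0.0, 0.0, 1.0]] dict_keys(['camera_matrix', 'pose'])
```

View pics/scene.png

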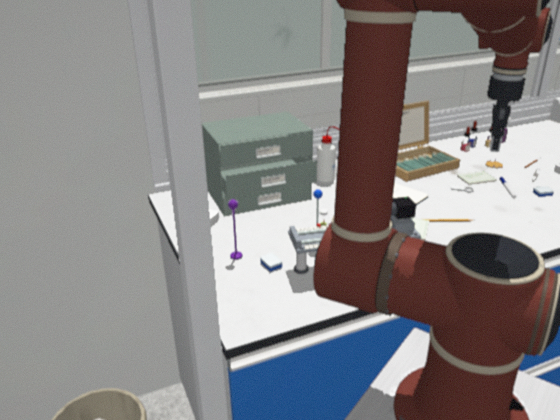

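View pics/side.png

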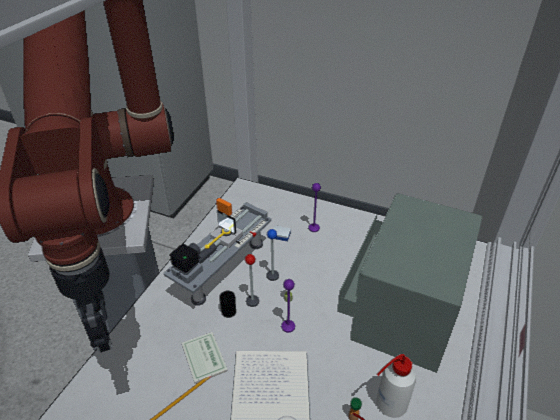

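```bash
cat > h.py <<'E'
from plant import *
import cv2, numpy as np
def ray(c,u,v,k=None):
    k=k or get_calibration(c); K=k['camera_matrix'];P=np.array(k['pose'])
    d=np.array([(u-K[0][2])/K[0][0],-(v-K[1][2])/K[1][1],-1]); return P[:3,3],P[:3,:3]@d
def atz(c,u,v,z):
    o,d=ray(c,u,v); return o+d*(z-o[2])/d[2]
def proj(c,p):
    k=get_calibration(c);K=np.array(k['camera_matrix']);P=np.array(k['pose'])
    q=P[:3,:3].T@(np.array(p)-P[:3,3]); return K[0,2]-K[0,0]*q[0]/q[2], K[1,2]+K[1,1]*q[1]/q[2]
E
python3 - <<'E'
from h import *
b=cv2.imread('pics/side.png'); cv2.imwrite('pics/crop1.png',cv2.resize(b[180:320,150:330],None,fx=4.2,fy=4.2,interpolation=cv2.INTER_CUBIC))
for n,u,v,z in [('red',250.5,259,.143),('redfoot',252,302,0),('blue',272,234.5,.143),('bluefoot',273,276,0)]: print(n,atz('side',u,v,z).round(4))
E
```

```text
red [ 0.4229 -0.3821  0.143 ]
redfoot [ 0.4205 -0.3841  0.    ]
blue [ 0.4773 -0.3112  0.143 ]
bluefoot [ 0.4782 -0.3096  0.    ]
```

View pics/crop1.png

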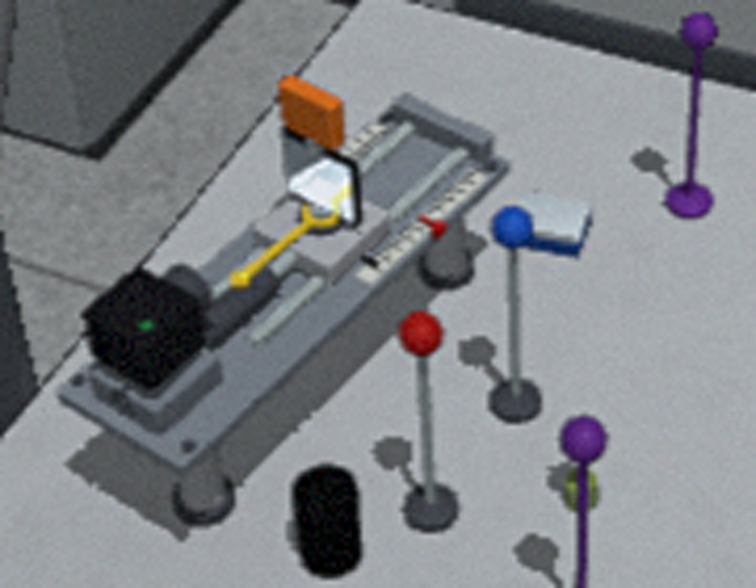

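Run:
```python
from h import *
from scipy.optimize import least_squares
f=lambda u,v:(150+u/4.2-.4,180+v/4.2-.4)
C=[((.17,-.046),f(60,395)),((.17,.046),f(190,462)),((-.12,.046),f(510,168))]
W=[atz('side',*p,.093)[:2] for _,p in C]; print(np.round(W,4), [np.linalg.norm(W[i]-W[i+1]) for i in(0,1)])
def T(q,p): c,s=np.cos(q[2]),np.sin(q[2]); return np.array([q[0]+c*p[0]-s*p[1],q[1]+s*p[0]+c*p[1]])
fun=lambda q:np.concatenate([T(q,l)-w for (l,_),w in zip(C,W)])
r=least_squares(fun,[.36,-.25,-2]); q=r.x; print(q,r.fun.round(4))
inv=lambda w:(lambda d:np.array([np.cos(q[2])*d[0]+np.sin(q[2])*d[1],-np.sin(q[2])*d[0]+np.cos(q[2])*d[1]]))(np.array(w)-q[:2])
for n,uv,z in [('knob',f(311,112),.192),('clip',f(435,229),.098),('idx',f(371,262),.098),('red',f(421,333),.143),('blue',f(514,227),.143),('ptr tip',f(240,280),.117)]:
    w=atz('side',*uv,z); print(n,w.round(4),inv(w[:2]).round(4))
np.save('bench.npy',q)
```

```text
[[ 0.2281 -0.356 ]
 [ 0.2978 -0.4107]
 [ 0.4857 -0.2045]] [np.float64(0.08853840775263941), np.float64(0.27894190963649546)]
[ 0.37485221 -0.25894474 -2.30294405] [-0.0011  0.0014 -0.0024 -0.0055  0.0035  0.0041]
knob [ 0.3724 -0.2561  0.192 ] [-0.0005 -0.0037]
clip [ 0.4367 -0.2573  0.098 ] [-0.0426  0.0449]
idx [ 0.3986 -0.28    0.098 ] [-0.0002  0.0317]
red [ 0.4215 -0.3816  0.143 ] [0.06   0.1166]
blue [ 0.4776 -0.3084  0.143 ] [-0.0319  0.1095]
ptr tip [ 0.3263 -0.305   0.117 ] [ 0.0667 -0.0053]
```

Call:
apply_moves --targets '[{"translation": [0,0,-0.3],"twist": 0,"hand": 1},{"translation": [0,0,-0.3],"twist": 0,"hand": 1},{"translation": [0,-0.4,0],"twist": 0,"hand": 1},{"translation": [0,-0.4,0],"twist": 0,"hand": 1},{"translation": [0,0,0],"twist": 0,"hand": 1}]'

```text
time: 1.8
tool_pos: [0.1452, -0.5216, 0.2746]
tool_rot: [-0.001, 0.991, 0.135, -0.0]
contact_force: [0.2, 0.0, -0.5]
gripper_width: 1.0
grasp_force: 0.0
```

Run:
```python
from h import *
from scipy.optimize import least_squares
s=state(); print(s['time'],s['tool_pos'].round(4),s['tool_rot'].round(4),np.round(s['joint_pos'],4))
# r = a+L1 sin j2+L2 sin(j2+j3)
D=[([.053,1.613],[.167,-.6016,.214]),(s['joint_pos'][1:3],s['tool_pos'])]
def fun(p):
    o=[]
    for j,t in D:
        r=np.hypot(t[0],t[1]); o+=[p[0]*np.sin(j[0])+p[1]*np.sin(j[0]+j[1])-r, p[2]+p[0]*np.cos(j[0])+p[1]*np.cos(j[0]+j[1])-t[2]]
    return o
r=least_squares(fun,[.45,.5,-.1]);print(r.x,r.fun.round(4))
k=get_calibration('wrist');print(np.round(k['camera_matrix'],1).tolist(),np.round(k['pose'],3).tolist())
```

```text
1.8 [ 0.1452 -0.5216  0.2746] [-1.000e-03  9.908e-01  1.350e-01 -1.000e-04] [-1.4367e+00 -1.7470e-01  1.7326e+00 -1.0000e-04  1.5857e+00 -1.3670e-01]
[ 0.37733715  0.60711148 -0.10496725] [ 0.      0.0001  0.     -0.0001]
[[325.2, 0.0, 275.9], [0.0, 325.2, 203.5], [0.0, 0.0, 1.0]] [[0.267, 0.927, 0.263, 0.212], [-0.964, 0.257, 0.071, -0.504], [-0.002, -0.272, 0.962, 0.433], [0.0, 0.0, 0.0, 1.0]]
```

Run:
```python
from h import *
a=grab_frame('scene');b=grab_frame('side');w=grab_frame('wrist')
s=state()
for d1 in (.2,.25,.3):
  j=s['joint_pos'];u=np.array([np.cos(j[0]),np.sin(j[0])])
  e=np.r_[u*.377*np.sin(j[1]),d1+.377*np.cos(j[1])]; wr=np.r_[s['tool_pos'][:2],s['tool_pos'][2]+.105+d1]
  col={.2:(0,255,255),.25:(0,255,0),.3:(255,0,255)}[d1]
  for im,c in((a,'scene'),(b,'side')):
    P=[tuple(int(x) for x in proj(c,p)) for p in((0,0,d1),e,wr)]
    cv2.line(im,P[0],P[1],col,1);cv2.line(im,P[1],P[2],col,1)
for p in [((.38,0,.67),(.29,-.14,.67)),((.29,-.14,.67),(.11,-.42,.67))]:
  for im,c in((a,'scene'),(b,'side')): cv2.line(im,*[tuple(int(x) for x in proj(c,q)) for q in p],(255,128,0),1)
im=np.hstack([a,b]);cv2.imwrite('pics/arm.png',cv2.resize(np.vstack([im[:300], np.hstack([w,np.zeros_like(w)])[:420]]),(800,514))[:,:,::-1])
```

```text
(no output)
```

View pics/arm.png

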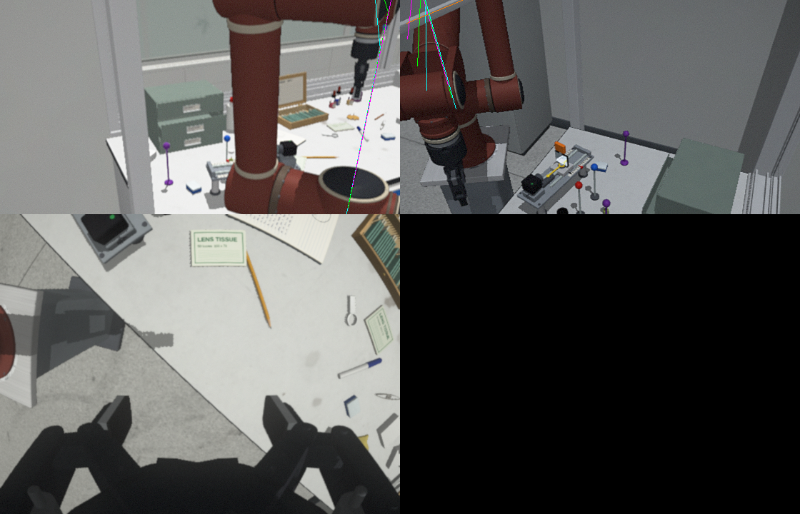

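Run:
```python
from h import *
for z in (0,.2,.3): print('base',z,np.round(proj('side',(0,0,z))),np.round(proj('scene',(0,0,z))))
for z in (.192,.214,.4,.45,.5,.55,.6,.65): print('toolaxis start',z,np.round(proj('side',(.167,-.602,z))),np.round(proj('scene',(.167,-.602,z))))
```

```text
base 0 [ 96. 210.] [460. 414.]
base 0.2 [ 78. 152.] [481. 319.]
base 0.3 [ 68. 119.] [494. 261.]
toolaxis start 0.192 [110. 345.] [491. 165.]
toolaxis start 0.214 [107. 337.] [492. 156.]
toolaxis start 0.4 [ 78. 261.] [507.  79.]
toolaxis start 0.45 [ 69. 236.] [512.  56.]
toolaxis start 0.5 [ 58. 209.] [516.  33.]
toolaxis start 0.55 [ 46. 178.] [521.   8.]
toolaxis start 0.6 [ 34. 144.] [526. -18.]
toolaxis start 0.65 [ 19. 107.] [531. -45.]
```

Call:
apply_moves --targets '[{"translation": [0.363,-0.242,0.1],"twist": 0,"hand": 1},{"translation": [0.363,-0.242,0.1],"twist": 0,"hand": 1},{"translation": [0.363,-0.242,0.1],"twist": 0,"hand": 1},{"translation": [0.363,-0.242,0.1],"twist": 0,"hand": 1},{"translation": [0.363,-0.242,0],"twist": 0,"hand": 1},{"translation": [0.363,-0.242,0],"twist": 0,"hand": 1},{"translation": [0.363,-0.242,0],"twist": 0,"hand": 1}]'

```text
time: 2.65
tool_pos: [0.347, -0.2934, 0.2358]
tool_rot: [0.0, 0.991, 0.135, 0.0]
contact_force: [0.6, -0.5, -0.1]
gripper_width: 1.001
grasp_force: 0.0
```

Call:
apply_moves --targets '[{"translation": [0,0,0],"twist": 1,"hand": 1},{"translation": [0,0,0],"twist": 1,"hand": 1},{"translation": [0,0,0],"twist": 1,"hand": 1},{"translation": [0,0,0],"twist": 1,"hand": 1},{"translation": [0,0,0],"twist": 1,"hand": 1},{"translation": [0,0,0],"twist": 1,"hand": 1},{"translation": [0,0,0],"twist": 1,"hand": 1},{"translation": [0,0,0],"twist": 1,"hand": 1}]'

```text
time: 3.45
tool_pos: [0.3462, -0.2948, 0.2358]
tool_rot: [0.0, 0.965, -0.264, 0.0]
contact_force: [0.6, -0.5, 0.3]
gripper_width: 0.999
grasp_force: 0.0
```

Call:
apply_moves --targets '[{"translation": [0,0,0],"twist": 1,"hand": 1},{"translation": [0,0,0],"twist": 1,"hand": 1},{"translation": [0,0,0],"twist": 0,"hand": 1}]'

```text
time: 3.75
tool_pos: [0.346, -0.2947, 0.2357]
tool_rot: [0.0, 0.934, -0.356, 0.0]
contact_force: [-0.6, -0.6, -0.0]
gripper_width: 0.998
grasp_force: 0.0
```

```bash
cat >> h.py <<'E'
def wray(u,v,k):
    K=np.array(k['camera_matrix']);P=np.array(k['pose'])
    x,y=u-K[0,2],v-K[1,2]; r=np.hypot(x,y); th=r/K[0,0]; s=np.sin(th)/max(r,1e-9)
    return P[:3,3],P[:3,:3]@np.array([x*s,-y*s,-np.cos(th)])
def watz(u,v,z,k):
    o,d=wray(u,v,k); return o+d*(z-o[2])/d[2]
def wproj(p,k):
    K=np.array(k['camera_matrix']);P=np.array(k['pose']); q=P[:3,:3].T@(np.array(p)-P[:3,3])
    x,y,z=q[0],-q[1],-q[2]; r=np.hypot(x,y); th=np.arctan2(r,z); return K[0,2]+K[0,0]*th*x/r,K[1,2]+K[0,0]*th*y/r
def toolyaw(s):
    from scipy.spatial.transform import Rotation as R
    w=s['tool_rot']; M=R.from_quat([w[1],w[2],w[3],w[0]]).as_matrix(); return M
E
python3 - <<'E'
from h import *
import json
s=state();k=get_calibration('wrist');w=grab_frame('wrist');cv2.imwrite('pics/w1.png',w[:,:,::-1])
np.savez('w1.npz',K=k['camera_matrix'],P=k['pose'])
M=toolyaw(s);print(s['time'],s['tool_pos'].round(4),'tooly ang',np.degrees(np.arctan2(M[1,1],M[0,1])),s['joint_pos'].round(3),s['contact_force'].round(1))
for q in ('carriage','index','cursor_line','mirror','knob','sight','red_ball','blue_ball'):
  print(q,[(np.round(x['point'],3).tolist(),round(x['score'],2)) for x in recognise('wrist',q)[:4]])
E
```

```text
3.75 [ 0.346  -0.2947  0.2357] tooly ang -131.76623488273913 [-0.869 -0.386  1.967  0.     1.56   1.43 ] [-0.6 -0.6 -0. ]
carriage [([0.376, -0.267, 0.122], 0.91), ([0.36, -0.286, 0.103], 0.24)]
index [([0.374, -0.266, 0.12], 0.65)]
cursor_line [([0.378, -0.2, 0.1], 0.53), ([0.377, -0.268, 0.124], 0.39)]
mirror [([0.378, -0.264, 0.204], 0.93)]
knob [([0.379, -0.259, 0.202], 0.75)]
sight [([0.348, -0.284, 0.118], 0.79), ([0.474, -0.312, 0.147], 0.31)]
red_ball [([0.419, -0.38, 0.15], 0.96)]
blue_ball []
```

View pics/w1.png

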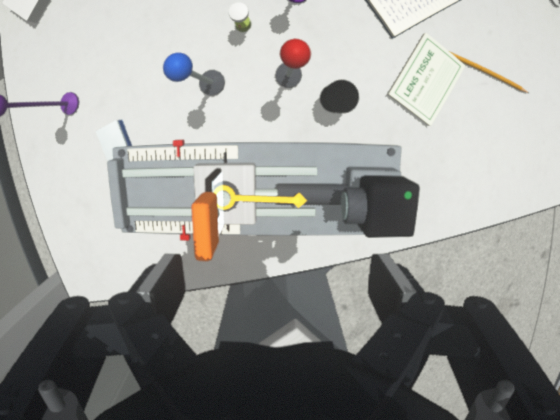

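Run:
```python
from h import *
b=cv2.imread('pics/w1.png'); cv2.imwrite('pics/w1c.png',cv2.resize(b[130:270,100:320],None,fx=3.6,fy=3.6,interpolation=cv2.INTER_CUBIC))
```

```text
(no output)
```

View pics/w1c.png

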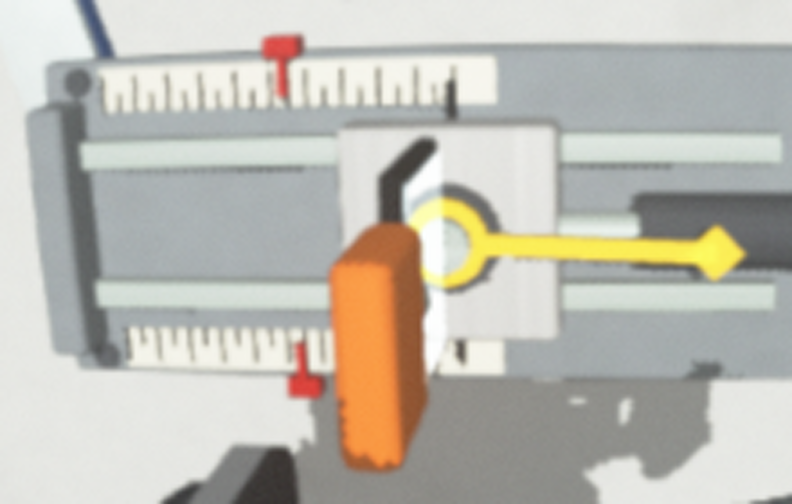

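Run:
```python
from h import *
z=np.load('w1.npz');k=dict(camera_matrix=z['K'],pose=z['P']);q=np.load('bench.npy')
f=lambda u,v:(100+u/3.6-.4,130+v/3.6-.4)
W={n:watz(*f(*uv),zz,k) for n,uv,zz in [('clipU',(283,80),.096),('clipL',(301,355),.096),('idxU',(452,100),.096),('idxL',(461,350),.096),('knobTL',(333,265),.208),('knobTR',(402,265),.208),('knobBL',(345,465),.208),('knobBR',(402,468),.208),('pivot',(447,245),.117),('tip',(742,255),.117)]}
W['red']=watz(295.5,53.5,.143,k);W['blue']=watz(178,67,.143,k);W['cTR']=watz(400,147,.093,k)
for n,w in W.items(): print(n,w[:2].round(4))
d=W['clipU']-W['idxU'];d2=W['clipL']-W['idxL'];print(np.linalg.norm(d),np.linalg.norm(d2),np.degrees(np.arctan2(-d[1],-d[0])),np.degrees(np.arctan2(-d2[1],-d2[0])))
dd=W['idxU']-W['idxL'];print('perp dir-90',np.degrees(np.arctan2(dd[1],dd[0]))-90, np.linalg.norm(dd))
print('idx mid',(W['idxU']+W['idxL'])[:2]/2,'clip mid',(W['clipU']+W['clipL'])[:2]/2,'knob',sum(W['knob'+c] for c in('TL','TR','BL','BR'))[:2]/4)
t=W['tip']-W['pivot'];print('ptr',np.linalg.norm(t),np.degrees(np.arctan2(t[1],t[0])))
c=(W['clipU']+W['clipL'])[:2]/2
for n in('red','blue'):
  v=W[n][:2]-c; print(n,np.degrees(np.arctan2(v[1],v[0])))
v=np.array([.4215,-.3816])-c;print('red side',np.degrees(np.arctan2(v[1],v[0])))
e=W['knobTL']-W['knobBL'];e2=W['knobTR']-W['knobBR'];print([np.degrees(np.arctan2(x[1],x[0]))-90 for x in(e,e2)],np.linalg.norm(e))
```

```text
clipU [ 0.4344 -0.2503]
clipL [ 0.3775 -0.1988]
idxU [ 0.3994 -0.2799]
idxL [ 0.3485 -0.2342]
knobTL [ 0.3925 -0.2685]
knobTR [ 0.3844 -0.2775]
knobBL [ 0.3653 -0.2429]
knobBR [ 0.358  -0.2506]
pivot [ 0.3741 -0.2584]
tip [ 0.3236 -0.311 ]
red [ 0.423  -0.3844]
blue [ 0.4783 -0.3111]
cTR [ 0.2961 -0.413 ]
0.04585735948956692 0.045780738615880785 -139.71916263295216 -129.30797932727572
perp dir-90 -131.9603567941952 0.06843449745314853
idx mid [ 0.37397202 -0.25705145] clip mid [ 0.40596475 -0.2245158 ] knob [ 0.37505359 -0.25990217]
ptr 0.07290945909954764 -133.82171665024387
red -83.90658051098147
blue -50.12398876170828
red side -84.35194985506716
[np.float64(-133.27285934054376), np.float64(-135.56910638839108)] 0.037349691749965414
```

Call:
apply_moves --targets '[{"translation": [-0.014,-0.23,0],"twist": 0.15,"hand": 1},{"translation": [-0.014,-0.23,0],"twist": 0,"hand": 1},{"translation": [0,0,0.17],"twist": 0,"hand": 1},{"translation": [0,0,0.17],"twist": 0,"hand": 1},{"translation": [0,0,0],"twist": 0,"hand": 1},{"translation": [0,0,0],"twist": 0,"hand": 1}]'

```text
time: 4.8
tool_pos: [0.374, -0.2579, 0.2014]
tool_rot: [-0.0, 0.932, -0.364, -0.0]
contact_force: [-0.4, 0.1, -0.0]
gripper_width: 1.0
grasp_force: 0.0
```

Call:
apply_moves --targets '[{"translation": [0,0,0],"twist": 0,"hand": 0},{"translation": [0,0,0],"twist": 0,"hand": 0},{"translation": [0,0,0],"twist": 0,"hand": 0},{"translation": [0,0,0],"twist": 0,"hand": 0},{"translation": [0,0,0],"twist": 0,"hand": 0},{"translation": [0,0,0],"twist": 0,"hand": 0},{"translation": [0,0,0],"twist": 0,"hand": 0},{"translation": [0,0,0],"twist": 0,"hand": 0}]'

```text
time: 5.6
tool_pos: [0.3741, -0.258, 0.2013]
tool_rot: [-0.0, 0.932, -0.364, -0.0]
contact_force: [-0.4, 0.1, -0.4]
gripper_width: -0.003
grasp_force: 0.0
```

Run:
```python
from h import *
s=state();k=get_calibration('wrist');w=grab_frame('wrist');b=grab_frame('side')
np.savez('w2.npz',K=k['camera_matrix'],P=k['pose'])
cv2.imwrite('pics/w2.png',np.hstack([cv2.resize(w,(480,360)),cv2.resize(b[180:320,150:270],(309,360))])[:,:,::-1])
cv2.imwrite('pics/w2full.png',w[:,:,::-1])
M=toolyaw(s);print(s['time'],s['tool_pos'].round(4),'tooly ang',np.degrees(np.arctan2(M[1,1],M[0,1])),s['contact_force'].round(1),s['gripper_width'],s['grasp_force'])
```

```text
5.6 [ 0.3741 -0.258   0.2013] tooly ang -132.63988677679555 [-0.4  0.1 -0.4] -0.0033920216500547607 0.0
```

View pics/w2.png

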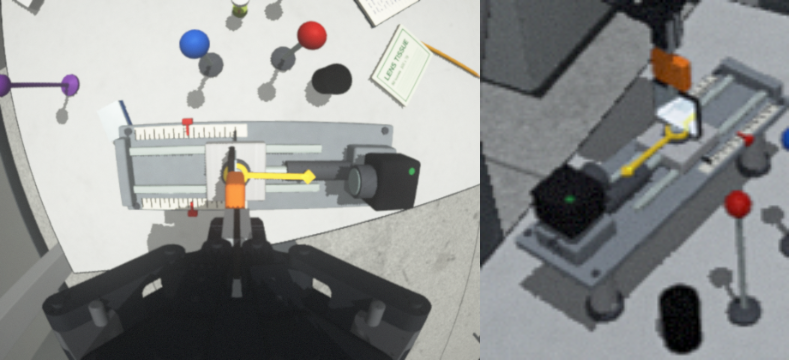

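Run:
```python
from h import *
z=np.load('w2.npz');k=dict(camera_matrix=z['K'],pose=z['P'])
t=np.array([.3741,-.258,.2013])
w=cv2.imread('pics/w2full.png');b=grab_frame('side')[:,:,::-1].copy()
cv2.imwrite('pics/side2.png',b)
S=4
W=cv2.resize(w[160:310,190:370],None,fx=S,fy=S,interpolation=cv2.INTER_CUBIC);B=cv2.resize(b[170:270,190:280],None,fx=4,fy=4,interpolation=cv2.INTER_CUBIC)
ex=np.array([np.cos(np.radians(-132.6)),np.sin(np.radians(-132.6)),0]);ey=np.array([-ex[1],ex[0],0])
for dz,c in((-.022,(255,0,255)),(0,(0,255,0))):
  u=np.array(wproj(t+[0,0,dz],k)); cv2.circle(W,tuple(((u-[190,160])*S).astype(int)),4,c,1)
  u=np.array(proj('side',t+[0,0,dz])); cv2.circle(B,tuple(((u-[190,170])*4).astype(int)),4,c,1)
for zz,c in((.208,(255,255,0)),(.176,(255,0,0))):
  P=[np.r_[t[:2],zz]+sx*.006*ex+sy*.02*ey for sx,sy in((1,1),(1,-1),(-1,-1),(-1,1))]
  cv2.polylines(W,[((np.array([wproj(p,k) for p in P])-[190,160])*S).astype(int)],True,c,1)
  cv2.polylines(B,[((np.array([proj('side',p) for p in P])-[190,170])*4).astype(int)],True,c,1)
o=np.zeros((600,800,3),np.uint8);o[:,:440]=W[:,140:580];o[:400,440:800]=B
cv2.imwrite('pics/w2d.png',o)
```

```text
(no output)
```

View pics/w2d.png

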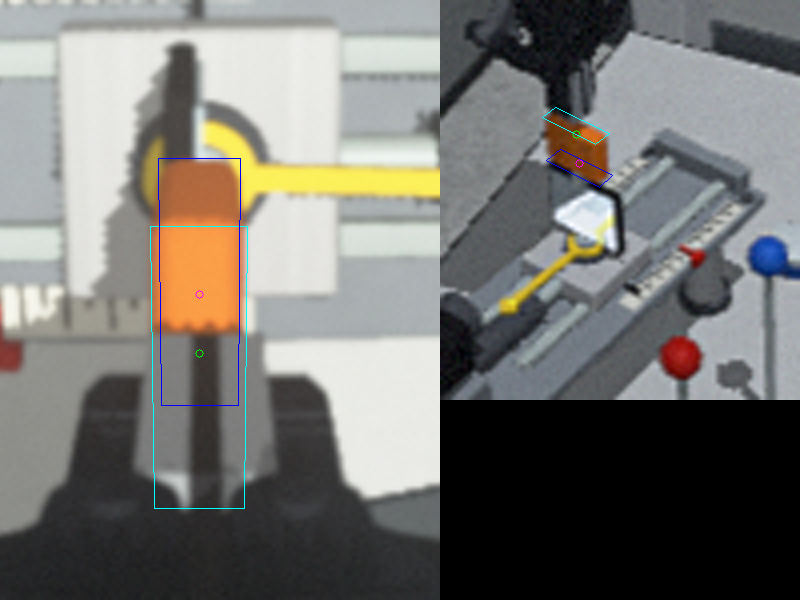

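Run:
```python
from h import *
z=np.load('w1.npz');k=dict(camera_matrix=z['K'],pose=z['P'])
t=np.array([.346,-.2947,.2357]);a=np.radians(-131.77)
ty=np.array([np.cos(a),np.sin(a),0]);tx=np.array([-ty[1],ty[0],0])
for h in(.022,.009,-.004,-.02): print(h,[np.round(wproj(t+sy*.0425*ty+.011*tx-[0,0,h],k)) for sy in(-1,1)])
z=np.load('w2.npz');k=dict(camera_matrix=z['K'],pose=z['P'])
t=np.array([.3741,-.258,.2013])
for h in(.022,.009,-.004,-.02): print(h,[(np.round((np.array(wproj(t+sy*.0*ty+s*.011*tx-[0,0,h],k))-[225,160])*4)) for sy in(0,) for s in (1,-1)])
s=state();P=k['pose'];print((P[:3,3]-t).round(4), s['tool_pos'])
```

```text
0.022 [array([203., 216.]), array([346., 216.])]
0.009 [array([199., 223.]), array([351., 223.])]
-0.004 [array([193., 231.]), array([357., 231.])]
-0.02 [array([185., 243.]), array([364., 243.])]
0.022 [array([199., 224.]), array([201., 362.])]
0.009 [array([198., 253.]), array([201., 399.])]
-0.004 [array([198., 287.]), array([201., 441.])]
-0.02 [array([197., 336.]), array([200., 501.])]
[ 0.0509 -0.0477  0.1588] [ 0.37414265 -0.25794718  0.20127956]
```

Call:
apply_moves --targets '[{"translation": [0,0,0],"twist": 0,"hand": 1},{"translation": [0,0,0],"twist": 0,"hand": 1},{"translation": [0,0,0],"twist": 0,"hand": 1},{"translation": [0,0,0],"twist": 0,"hand": 1},{"translation": [0,0,0],"twist": 0,"hand": 1},{"translation": [0,0,0],"twist": 0,"hand": 1},{"translation": [0,0,0],"twist": 0,"hand": 1}]'

```text
time: 6.45
tool_pos: [0.3741, -0.258, 0.2013]
tool_rot: [0.0, 0.932, -0.364, -0.0]
contact_force: [-0.6, -0.8, 0.2]
gripper_width: 1.002
grasp_force: 0.0
```

Call:
apply_moves --targets '[{"translation": [0,0,0.1],"twist": 0,"hand": 1},{"translation": [0,0,0.1],"twist": 0,"hand": 1},{"translation": [0,0,0.1],"twist": 0,"hand": 1},{"translation": [0,0,0.1],"twist": 0,"hand": 1},{"translation": [0,0,0],"twist": 0,"hand": 1}]'

```text
time: 6.95
tool_pos: [0.3731, -0.2569, 0.1587]
tool_rot: [-0.001, 0.932, -0.364, -0.002]
contact_force: [-0.4, -0.2, -0.3]
gripper_width: 1.002
grasp_force: 0.0
```

Call:
apply_moves --targets '[{"translation": [0,0,0],"twist": 0,"hand": 0},{"translation": [0,0,0],"twist": 0,"hand": 0},{"translation": [0,0,0],"twist": 0,"hand": 0},{"translation": [0,0,0],"twist": 0,"hand": 0},{"translation": [0,0,0],"twist": 0,"hand": 0},{"translation": [0,0,0],"twist": 0,"hand": 0},{"translation": [0,0,0],"twist": 0,"hand": 0},{"translation": [0,0,0],"twist": 0,"hand": 0}]'

```text
time: 7.75
tool_pos: [0.3749, -0.2574, 0.1619]
tool_rot: [-0.001, 0.932, -0.363, 0.001]
contact_force: [2.6, 4.7, 2.0]
gripper_width: 0.132
grasp_force: 59.9
```

Call:
apply_moves --targets '[{"translation": [0,-0.05,0],"twist": 0,"hand": 0},{"translation": [0,-0.05,0],"twist": 0,"hand": 0},{"translation": [0,-0.05,0],"twist": 0,"hand": 0},{"translation": [0,-0.05,0],"twist": 0,"hand": 0},{"translation": [0,-0.05,0],"twist": 0,"hand": 0},{"translation": [0,-0.05,0],"twist": 0,"hand": 0},{"translation": [0,-0.05,0],"twist": 0,"hand": 0},{"translation": [0,-0.05,0],"twist": 0,"hand": 0}]'

```text
time: 8.55
tool_pos: [0.4001, -0.2295, 0.1618]
tool_rot: [0.002, 0.931, -0.364, -0.001]
contact_force: [-8.3, -2.7, 5.0]
gripper_width: 0.129
grasp_force: 60.3
```

Call:
apply_moves --targets '[{"translation": [0,0,0],"twist": 0,"hand": 0},{"translation": [0,0,0],"twist": 0,"hand": 0}]'

```text
time: 8.75
tool_pos: [0.4002, -0.2294, 0.1618]
tool_rot: [0.002, 0.932, -0.364, -0.001]
contact_force: [-7.3, -3.3, 4.4]
gripper_width: 0.125
grasp_force: 60.3
```

Run:
```python
from h import *
s=state();k=get_calibration('wrist');w=grab_frame('wrist');b=grab_frame('side')
np.savez('w3.npz',K=k['camera_matrix'],P=k['pose']);cv2.imwrite('pics/w3full.png',w[:,:,::-1]);cv2.imwrite('pics/s3full.png',b[:,:,::-1])
M=toolyaw(s);print(s['time'],s['tool_pos'].round(4),'tooly ang',np.degrees(np.arctan2(M[1,1],M[0,1])),s['contact_force'].round(1),s['gripper_width'],s['grasp_force'])
W=cv2.resize(w[100:290,170:410],None,fx=2.5,fy=2.5,interpolation=cv2.INTER_CUBIC)
B=cv2.resize(b[190:260,210:285],None,fx=2.6,fy=2.6,interpolation=cv2.INTER_CUBIC)
o=np.zeros((475,800,3),np.uint8);o[:,:600]=W;o[:B.shape[0],600:600+B.shape[1]]=B
cv2.imwrite('pics/w3.png',o[:,:,::-1])
```

```text
8.75 [ 0.4002 -0.2294  0.1618] tooly ang -132.64584436605054 [-7.3 -3.3  4.4] 0.12535856481921046 60.29338538646698
```

View pics/w3.png

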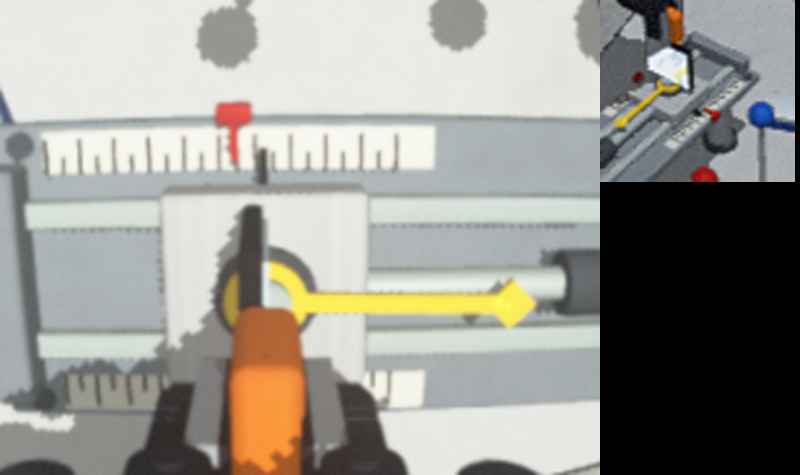

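```bash
cat > m.py <<'E'
from h import *
def bx(uv,k,z=.096): return watz(*uv,z,k)
def gap(clip,idx,k,z=.096,ang=-132.3):
    a=np.radians(ang); e=np.array([np.cos(a),np.sin(a)]); return (bx(idx,k,z)-bx(clip,k,z))[:2]@e
E
python3 - <<'E'
from m import *
z=np.load('w3.npz');k=dict(camera_matrix=z['K'],pose=z['P'])
f=lambda u,v:(170+u/2.5-.4,100+v/2.5-.4)
print(gap(f(234.5,152),f(262,165),k),gap(f(234.5,152),f(262,165),k,.094),'tick',gap(f(113,155),f(397,155),k)/9)
print(bx(f(262,165),k),bx(f(234.5,152),k))
E
```

```text
0.007629702393381582 0.007697646127534139 tick 0.0088776089509947
[ 0.425021   -0.25203962  0.096     ] [ 0.43292567 -0.24891677  0.096     ]
```

Call:
apply_moves --targets '[{"translation": [0,-0.026,0],"twist": 0,"hand": 0},{"translation": [0,-0.026,0],"twist": 0,"hand": 0},{"translation": [0,-0.025,0],"twist": 0,"hand": 0},{"translation": [0,0,0],"twist": 0,"hand": 0},{"translation": [0,0,0],"twist": 0,"hand": 0}]'

```text
time: 9.35
tool_pos: [0.4052, -0.2238, 0.1618]
tool_rot: [0.002, 0.932, -0.364, -0.001]
contact_force: [-7.2, -2.8, 5.2]
gripper_width: 0.125
grasp_force: 60.4
```

```bash
cat > look.py <<'E'
import sys
from m import *
n=sys.argv[1]
s=state();k=get_calibration('wrist');w=grab_frame('wrist')
np.savez(n+'.npz',K=k['camera_matrix'],P=k['pose']);cv2.imwrite('pics/%sfull.png'%n,w[:,:,::-1])
M=toolyaw(s);print(s['time'],s['tool_pos'].round(4),'tooly ang',np.degrees(np.arctan2(M[1,1],M[0,1])),s['contact_force'].round(1),s['gripper_width'],s['grasp_force'])
h=w.astype(int)
red=((h[...,0]>140)&(h[...,1]<90)&(h[...,2]<90)).astype(np.uint8)
nn,_,st,ce=cv2.connectedComponentsWithStats(red)
for i in range(1,nn):
    if st[i,4]>15: print('red',ce[i].round(1),st[i])
yel=((h[...,0]>190)&(h[...,1]>150)&(h[...,2]<110))
v,u=np.nonzero(yel);P=np.array([bx((a,b),k,.117)[:2] for a,b in zip(u,v)])
c=P.mean(0);_,_,V=np.linalg.svd(P-c);print('yellow n',len(P),'centroid',c,'axis deg',np.degrees(np.arctan2(V[0,1],V[0,0])))
# far tip
d=P[np.argsort(-((P-P.mean(0))**2).sum(1))[:12]].mean(0);print('tip',d)
E
python3 look.py w4
python3 - <<'E'
import cv2
w=cv2.imread('pics/w4full.png');cv2.imwrite('pics/w4.png',cv2.resize(w[100:240,170:370],None,fx=4,fy=4,interpolation=cv2.INTER_CUBIC))
E
```

```text
9.35 [ 0.4052 -0.2238  0.1618] tooly ang -132.65620958021287 [-7.2 -2.8  5.2] 0.12478442665632494 60.37963807582855
red [456.   34.5] [442  20  28  31 650]
red [273.  145.6] [268 142  12  10  74]
red [264.7 238.8] [263 229   4  20  37]
red [276.7 305.9] [ 263  277   27   51 1013]
yellow n 1140 centroid [ 0.37921577 -0.24706648] axis deg 79.24406126112306
tip [ 0.34440806 -0.48177482]
```

View pics/w4.png

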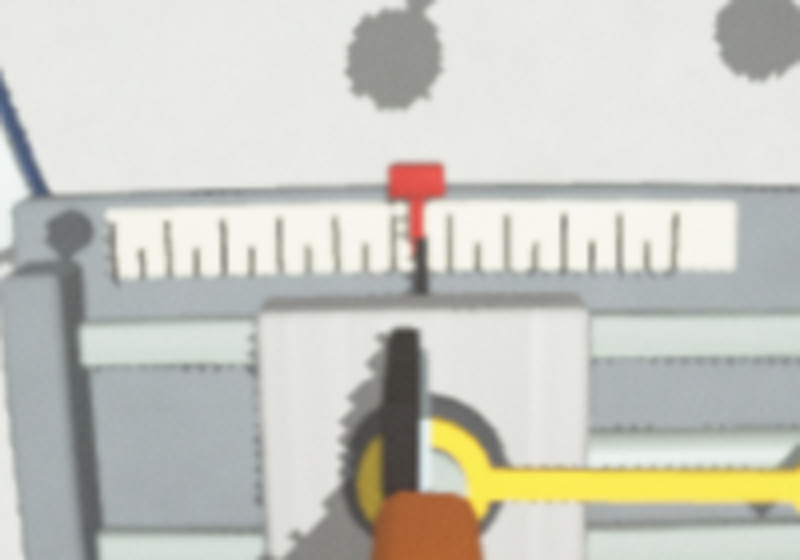

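Call:
apply_moves --targets '[{"translation": [0,0,0],"twist": -0.6,"hand": 0},{"translation": [0,0,0],"twist": -0.6,"hand": 0},{"translation": [0,0,0],"twist": -0.6,"hand": 0},{"translation": [0,0,0],"twist": -0.6,"hand": 0},{"translation": [0,0,0],"twist": -0.6,"hand": 0},{"translation": [0,0,0],"twist": -0.6,"hand": 0},{"translation": [0,0,0],"twist": -0.6,"hand": 0},{"translation": [0,0,0],"twist": 0,"hand": 0}]'

```text
time: 10.2
tool_pos: [0.4051, -0.2239, 0.1618]
tool_rot: [0.002, 0.987, -0.161, -0.002]
contact_force: [-7.5, -3.2, 5.1]
gripper_width: 0.129
grasp_force: 60.4
```

```bash
python3 - <<'E'
import re
s=open('look.py').read()
i=s.index("v,u=np.nonzero")
s=s[:i]+'''
piv=np.array([.405,-.2242])
v,u=np.nonzero(yel);P=np.array([bx((a,b),k,.117)[:2] for a,b in zip(u,v)])
r=np.linalg.norm(P-piv,axis=1);m=(r>.02)&(r<.09);P=P[m];r=r[m]
a=np.degrees(np.arctan2(*(P-piv).T[::-1]));
print('ptr n',len(P),'rmax',r.max(),'angle mid',np.median(a[(r>.03)&(r<.055)]),'tip',np.median(a[r>r.max()-.008]))
c=P.mean(0);_,_,V=np.linalg.svd(P-c);print('axis',np.degrees(np.arctan2(V[0,1],V[0,0])), 'dist of axis from piv mm',1e3*np.cross(V[0],piv-c))
R=[ (ce[i],st[i]) for i in range(1,nn) if 300<st[i,4] and abs(st[i,2]-st[i,3])<8]
for c_,_ in R:
    b=bx(c_,k,.143)[:2]; print('ball',b,'dir',np.degrees(np.arctan2(*(b-piv)[::-1])))
b=grab_frame('side');cv2.imwrite('pics/%sside.png'%n,b[:,:,::-1])
'''
open('look.py','w').write(s)
E
python3 look.py w5
```

```text
10.2 [ 0.4051 -0.2239  0.1618] tooly ang -108.54269122725856 [-7.5 -3.2  5.1] 0.128855589561537 60.37781238555908
red [506.1 129. ] [496 113  22  34 552]
red [300.4 151.7] [295 145  13  20 101]
red [268.6 235. ] [263 224  12  26 101]
red [276.5 300.9] [ 263  271   27   57 1252]
ptr n 646 rmax 0.07337190856248488 angle mid -84.98098936320471 tip -85.19756266683777
axis 100.9639026894898 dist of axis from piv mm -5.547199285305294look.py:19: DeprecationWarning: Arrays of 2-dimensional vectors are deprecated. Use arrays of 3-dimensional vectors instead. (deprecated in NumPy 2.0)
  c=P.mean(0);_,_,V=np.linalg.svd(P-c);print('axis',np.degrees(np.arctan2(V[0,1],V[0,0])), 'dist of axis from piv mm',1e3*np.cross(V[0],piv-c))
```

```bash
cat > rect.py <<'E'
import sys
from m import *
n=sys.argv[1]
z=np.load(n+'.npz');k=dict(camera_matrix=z['K'],pose=z['P']);w=cv2.imread('pics/%sfull.png'%n).astype(np.float32)
a=np.radians(-132.3);ex=np.array([np.cos(a),np.sin(a)]);ey=np.array([-ex[1],ex[0]]);o=np.array([.405,-.2242])
xs=np.arange(-.015,.015,.0004);ys=np.arange(.024,.05,.001)
mp=np.array([[wproj(np.r_[o+x*ex+y*ey,.096],k) for x in xs] for y in ys]).astype(np.float32)
p=cv2.remap(w,mp[...,0],mp[...,1],cv2.INTER_LINEAR)
for y,row in zip(ys,p):
    g=row.sum(1)/3; rd=row[:,2]-row[:,1]; 
    dk=np.clip(np.median(g)-30-g,0,None)*(rd<40); rr=np.clip(rd-50,0,None)
    f=lambda q:round(1e3*float((q*xs).sum()/q.sum()),2) if q.sum()>60 else None
    print(round(y*1e3),'dark',f(dk),'red',f(rr),'med',round(float(np.median(g))))
h=cv2.imread('pics/%sfull.png'%n)[:,:,::-1].astype(int)
m=((h[...,0]>90)&(h[...,1]<.5*h[...,0])&(h[...,2]<.5*h[...,0])).astype(np.uint8)
nn,l,st,ce=cv2.connectedComponentsWithStats(m)
for i in range(1,nn):
    if st[i,4]>400 and st[i,1]<200:
        (c,r)=cv2.minEnclosingCircle(np.argwhere(l==i)[:,::-1].astype(np.float32)); 
        for q in(ce[i],c):
            b=bx(q,k,.143)[:2];print('ball',st[i],np.round(q,1),b,'dir',np.degrees(np.arctan2(*(b-o)[::-1])))
E
python3 rect.py w4; python3 rect.py w5
```

```text
24 dark None red None med 223
25 dark None red None med 199
26 dark None red None med 157
27 dark None red None med 144
28 dark None red None med 154
29 dark -0.31 red None med 176
30 dark -0.24 red None med 180
31 dark -0.32 red None med 178
32 dark -0.15 red None med 183
33 dark 0.01 red None med 217
34 dark -0.39 red None med 223
35 dark -0.34 red None med 224
36 dark -0.21 red None med 226
37 dark -0.31 red None med 226
38 dark -1.79 red -1.0 med 237
39 dark -3.06 red -0.74 med 241
40 dark -2.47 red -0.78 med 241
41 dark -2.35 red -0.78 med 241
42 dark -2.9 red -0.77 med 242
43 dark None red -0.74 med 242
44 dark -2.89 red -0.67 med 229
45 dark -5.27 red -0.73 med 193
46 dark None red -0.67 med 170
47 dark None red -0.6 med 163
48 dark None red -0.65 med 209
49 dark None red -0.69 med 230
ball [435  20  35  36 997] [452.   37.5] [ 0.42337971 -0.38460455] dir -83.46335883940104
ball [435  20  35  36 997] [452.4  37.4] [ 0.42327072 -0.38488341] dir -83.51296797808055
24 dark None red None med 223
25 dark None red None med 209
26 dark None red None med 167
27 dark None red None med 
[... 161 characters left out ...]
ark -0.29 red None med 212
34 dark -0.02 red None med 221
35 dark 0.23 red None med 219
36 dark 0.62 red None med 221
37 dark 1.02 red None med 224
38 dark -0.2 red -1.02 med 236
39 dark -0.69 red -0.66 med 236
40 dark 0.19 red -0.63 med 238
41 dark 1.25 red -0.6 med 237
42 dark 0.47 red -0.58 med 240
43 dark -2.32 red -0.58 med 240
44 dark -3.61 red -0.59 med 225
45 dark None red -0.66 med 186
46 dark None red -0.52 med 166
47 dark None red -0.49 med 166
48 dark None red -0.52 med 212
49 dark None red -0.53 med 227
ball [493 114  25  33 648] [504.7 129.3] [ 0.42300352 -0.38775625] dir -83.7184323640558
ball [493 114  25  33 648] [502.4 129.7] [ 0.4231968  -0.38562622] dir -83.56847429214099
```

Call:
apply_moves --targets '[{"translation": [0.002,-0.004,0],"twist": -0.12,"hand": 0},{"translation": [0,0,0],"twist": 0,"hand": 0},{"translation": [0,0,0],"twist": 0,"hand": 0}]'

```text
time: 10.6
tool_pos: [0.4054, -0.2236, 0.1618]
tool_rot: [0.002, 0.988, -0.156, -0.002]
contact_force: [-9.7, -2.5, 5.4]
gripper_width: 0.128
grasp_force: 60.4
```

```bash
python3 -W ignore look.py w6; python3 rect.py w6 | grep -E "^(29|30|31|33|34|39|40|42|46) |ball"
```

```text
10.6 [ 0.4054 -0.2236  0.1618] tooly ang -107.90848215857744 [-9.7 -2.5  5.4] 0.1275551545195588 60.38545310497284
red [507.1 131.9] [497 116  22  34 550]
red [301.5 152.2] [296 146  13  18 108]
red [269.  234.7] [263 224  13  25 109]
red [276.2 300.2] [ 263  272   27   56 1285]
ptr n 647 rmax 0.07336209229615256 angle mid -83.22896953576182 tip -83.73716433713567
axis 106.5327798194837 dist of axis from piv mm -9.169664117272374
29 dark -0.44 red None med 174
30 dark -0.34 red None med 179
31 dark -0.38 red None med 176
33 dark 0.4 red None med 215
34 dark -0.23 red None med 222
39 dark 0.53 red -0.61 med 237
40 dark -0.0 red -0.64 med 238
42 dark 0.1 red -0.72 med 239
46 dark None red -0.52 med 166
ball [494 116  25  34 633] [505.7 132. ] [ 0.42306319 -0.38783252] dir -83.700695973511
ball [494 116  25  34 633] [504.  132.5] [ 0.42312237 -0.38620589] dir -83.61728842534892
```

Call:
apply_moves --targets '[{"translation": [0,0,0],"twist": 0,"hand": 0},{"translation": [0,0,0],"twist": 0,"hand": 0},{"translation": [0,0,0],"twist": 0,"hand": 0},{"translation": [0,0,0],"twist": 0,"hand": 0},{"translation": [0,0,0],"twist": 0,"hand": 0},{"translation": [0,0,0],"twist": 0,"hand": 0},{"translation": [0,0,0],"twist": 0,"hand": 0},{"translation": [0,0,0],"twist": 0,"hand": 0}]'

```text
time: 11.5
tool_pos: [0.4054, -0.2236, 0.1618]
tool_rot: [0.002, 0.988, -0.156, -0.002]
contact_force: [-8.7, -2.4, 4.9]
gripper_width: 0.127
grasp_force: 60.4
```

```bash
python3 -W ignore look.py w7 | grep -E "ptr|tooly"; python3 rect.py w7 | grep -E "^(30|31|34|40|42|46) |ball"; python3 -c "
from plant import *
print(job_done())"
```

```text
11.5 [ 0.4054 -0.2236  0.1618] tooly ang -107.9068937645251 [-8.7 -2.4  4.9] 0.12725584789191374 60.38395822048187
ptr n 643 rmax 0.07336230887612666 angle mid -83.33286573438656 tip -83.68599049014131
30 dark -0.35 red None med 178
31 dark -0.37 red None med 176
34 dark -0.21 red None med 222
40 dark -0.02 red -0.64 med 238
42 dark -0.1 red -0.71 med 239
46 dark None red -0.53 med 166
ball [494 116  25  33 629] [505.8 131.9] [ 0.42312474 -0.38786438] dir -83.68062535000402
ball [494 116  25  33 629] [504.7 132.1] [ 0.4232544  -0.38688677] dir -83.59786058063376
the job is handed in; nothing more can be done
None
```

The job is handed in at about 11.5 s: the carriage's index lines stand within about 0.5 mm of the red clips and the yellow pointer aims at the red ball to within about 0.5°, with the knob still gripped and held steady.

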